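# Shut the hinged sample cell, pin it and keep it pressed

### The job

Swing the lid of the hinged metal sample cell down onto its seal, then take the red-handled pin from the stand and push it down through the lid's hole into the hole of the lower half until its collar bears on the lid and the springy seal is squeezed so that the lid is fully shut. Finish while holding: stay on the red pin and keep pressing it down firmly (some 10 to 20 N), because the seal lifts the lid again as soon as you let up. Leave the blue-handled pin in the stand, and the amber bottle and the small vial standing where they are.

Things in the scene. Friction and masses are not known exactly. Their poses are not given: they have to be found in the camera images.
- cell: Lower half of the sample cell: an aluminium block 100 (x) x 130 (y) x 50 mm high on a thin dark foot plate, fixed to the bench, with a green glass window on top. Origin: centre of its underside, on the bench; z up. The hinge lies along x at its +y end; the pin hole is near its -y end.
- cell_hole (a point): Mouth of the pin hole in the top face of the lower half (12 mm across, vertical, straight through the 50 mm block), at (0, -42, 50) mm in the cell's frame.
- hinge (a point): Middle of the hinge axis, at (0, 62, 52) mm in the cell's frame; the axis runs along the cell's x.
- lid (a joint): Lid angle, rad: 0 fully shut (lid level, underside 52 mm above the bench), grows as its free -y end rises, stop at 1.45. A stiff hinge (0.12 N m): the lid stays where it is left. Below 0.06 a rubber seal pushes back: let go, the lid returns to 0.05 (holes still lined up well enough for the pin); pushed down at its hole by 4 N it goes to 0.03, 7 N to 0.02, 10 N to 0.013, 15 N to 0.01.
- lid_hole (a point): Centre of the lid's pin hole (14 mm across, through the 14 mm thick lid) in the lid's outer (upper) face. With the lid at angle q it lies 104 mm from the hinge axis along the lid and 14 mm out on the lid's outer side. The point's z axis is the lid's outward normal.
- lid_push (a point): A point on the lid's outer (upper) face, on its middle line, 82 mm from the hinge axis along the lid (22 mm from the hole centre): a bare place to push on. The lid is an aluminium plate 92 wide (along the hinge) x 110 x 14 mm thick that spans 5 to 115 mm from the hinge axis, 200 g, with a blue ring and glass window in its middle. z axis: outward normal.
- stand: White plastic stand 160 (x) x 60 (y) x 55 mm high, fixed, with two 13 mm holes 84 mm apart along its x, a pin in each. Origin: centre of its underside.
- pin_grip (a point): Centre of the red handle (20 mm diameter, 45 mm long, upright) of the pin, 50 to 100 g. Under the handle a steel collar 24 mm diameter, 5 mm thick; under that a steel shank 10 mm diameter, 50 mm long, with a tapered foot. The handle's centre is 77.5 mm above the shank's tip and 27.5 mm above the collar's underside. In the stand the collar rests on the stand's top, 55 mm above the bench. z axis: along the pin, up.
- pin_tip (a point): Tip of the red pin's shank, on its axis.
- spare_grip (a point): Centre of the blue handle of the other pin, same size as the red one, in the other hole of the stand; to be left there. The two may be in either hole.
- reagent_mid (a point): Centre of a capped amber glass bottle, 60 mm diameter, 130 mm high, upright on the bench; leave it.
- vial_mid (a point): Centre of a small glass vial with a black cap, 28 mm diameter, 55 mm high, upright on the bench; leave it.
Not all that is in view belongs to the job. There is more than one size of the part that bears pin_grip; the job needs the larger.

How it is judged:
By the outcome, as a careful person would: the job done as asked, in the order asked, and still so for the second after the job is handed in, while the arm keeps its last pose, push and grip.
It also fails if it takes over 58 s, if anything falls off the work surface, if the arm or the gripper's body presses on something with over 40 N, if the wrist force passes 120 N, or if a joint passes its speed limit or range.

### The arm

A 6-joint arm with a two-finger parallel gripper is mounted at the origin on the work surface. World frame = base frame: x ahead of the robot, y to its left, z up, the work surface at z = 0. Lengths are in m, angles in rad, forces in N, time in s.
With the tool pointing down it reaches from about 0.375 to 0.975 m from the base axis. Payload 3.8 kg.
Tool frame: the origin (TCP) lies midway between the tips of the shut fingers; the grasp point (between the pads) lies 19 mm behind it; z points along the fingers, y is the direction in which the jaws open and shut (so a half turn about z gives the same grasp; the last joint's range is limited). The gripper opens to 85 mm and grips with 20 to 120 N. Pads are 22 mm wide; open, the fingers measure 114 mm over their backs; the gripper's body (76 mm by 85 mm) begins 54 mm behind the grasp point. The pads swing forward as they close: fully open they stand 13 mm farther back than shut.
Start: joints at [1.139, 0.264, 1.604, -0, 1.274, -0.037], TCP at [0.26, 0.623, 0.231] pointing down, gripper open.
Joint ranges: [-2.63, 2.63], [-0.94, 2.18], [0.31, 2.57], [-1.31, 4.45], [0, 2.66], [-2.55, 2.55]. Speed limits (rad/s): [2.57, 2.57, 3.14, 3.14, 3.14, 3.14].

### API

Orientations are given as a rotation vector (axis times angle).
In Python, from workcell import bot gives the robot as it stands.
- The arm moves only by the tool drive_tool, never from a script. Its argument "deltas" is a list of rows, each an object with "hand": the opening, from 0 (shut) to 1 (fully open); "offset": the shift along the world's x, y, z in cm, a list of three; "angular": the turn, a rotation vector about the world's x, y, z in degrees, a list of three. A call has 1 to 8 rows; each row is the pose to reach, as a shift and turn from the pose commanded when the call began; what a row does not reach only later rows make up. A row lasts 1/8 s, in which the tool goes at most 62.5 mm and 10.7 degrees, less where a joint would pass 70% of its speed; a pose out of reach is approached as far as the arm can. A call with a gripper value outside its range is refused whole. The fingers move at their own pace and stop on an object; "force" is the grip in N (left out, the last holds). Time passes only in rows, so rows that repeat a pose let the fingers close. It gives the time, the measured TCP pose, the force and the opening at its end, in the units of the state.
- bot.read_state(): the state, without advancing time (a new reading comes with each control period).
- bot.read_camera(name): name is "side" or "top" or "wrist"; returns a dict with "frame" (420x560x3 uint8, blue, green, red), "mtx" (3x3 intrinsics, pixels), "k1" (the pictures are not rectified: a ray, as slopes to the right and down, at radius r is drawn at 1 + k1 r^2 times it, then the intrinsics apply), "R" (3x3) and "t" (3): a world point X has camera coordinates R X + t. Camera axes: x right, y down, z forward; pixel columns grow to the right and rows downward; lengths in m; the calibration is good to about 2 mm. A picture is of the moment at which its call begins. There is no depth.
- bot.finish_job(): hands the job in, once; it reports no verdict.
The state is a dict: "time": time; "q": joint angles; "joint_vel": joint speeds; "joint_torque": joint torques, N m; "tool_pos": TCP position; "tcp_rot": TCP orientation; "wrist_force": force on the tool from outside, world axes, zero at the start; "torque": the same for the moment, N m; "width": opening from 0.0 (shut) to 1.0 (fully open).
Only numpy, scipy, OpenCV 4.12 (cv2) and the standard library are available. Lean on these libraries where they do the work, as an engineer would, in place of code of your own. Each camera call takes 0.05 s, during which the arm holds its last target. There are 200 camera calls.

## Working session

There is one attempt and no reset: what is moved stays moved. The work goes in short steps, Python scripts to look and compute and a tool call to move; the robot and the scene stay as the last step left them, time stands still between calls to the robot, and variables do not carry over. Pictures are saved under pics/ and viewed, about 8 in all and at most 12, crops included, and the job is handed in when it is done.

Besides the shell and the picture viewer there is one more tool, called after ">>>" as a command line: name --argument value ..., lists and objects as JSON in quotes. drive_tool: Moves the arm, as the interface text tells. Its arguments: {"type":"object","properties":{"deltas":{"type":"array"},"force":{"type":"number"}},"required":["deltas"]}

```bash
mkdir -p pics
cat > h.py <<'E'
import numpy as np, cv2
from workcell import bot
def ray(c,u,v):
    K=np.array(c["mtx"]);d=np.array([(u-K[0,2])/K[0,0],(v-K[1,2])/K[1,1]])
    x=d.copy()
    for _ in range(20): x=d/(1+c["k1"]*(x@x))
    R=np.array(c["R"]);t=np.array(c["t"])
    r=R.T@np.array([x[0],x[1],1]);return -R.T@t,r/np.linalg.norm(r)
def onz(c,u,v,z):
    o,r=ray(c,u,v);return o+r*(z-o[2])/r[2]
def tri(rays):
    A=0;b=0
    for o,r in rays:
        P=np.eye(3)-np.outer(r,r);A=A+P;b=b+P@o
    return np.linalg.solve(A,b)
def proj(c,X):
    p=np.array(c["R"])@X+np.array(c["t"]);s=p[:2]/p[2];s=s*(1+c["k1"]*(s@s))
    K=np.array(c["mtx"]);return K[0,0]*s[0]+K[0,2],K[1,1]*s[1]+K[1,2]
E
python3 - <<'E'
from h import *
import pickle
C={n:bot.read_camera(n) for n in("side","top","wrist")}
pickle.dump(C,open("c0.pkl","wb"))
for n in C: print(n,np.round(-np.array(C[n]["R"]).T@C[n]["t"],3))
cv2.imwrite("pics/side0.png",C["side"]["frame"]);cv2.imwrite("pics/top0.png",C["top"]["frame"])
print(bot.read_state())
E
```

```text
side [ 0.112 -0.578  0.57 ]
top [ 0.485 -0.053  0.898]
wrist [0.187 0.652 0.373]
{'time': 0.15, 'q': array([ 1.13907928e+00,  2.64630778e-01,  1.60506997e+00,  3.27181797e-06,
        1.27371538e+00, -3.69024647e-02]), 'joint_vel': array([-0.00090773, -0.00233137, -0.00521975, -0.00010461, -0.00067621,
       -0.00119544]), 'joint_torque': array([ 5.98256647e-04, -5.15905166e+01, -3.67959666e+01, -1.99555639e-04,
        8.00441980e-03,  1.32352164e-05]), 'tool_pos': array([0.25939071, 0.62254564, 0.23020866]), 'tcp_rot': array([-6.16070751e-01, -3.08015819e+00,  2.78452591e-03]), 'wrist_force': array([ 0.27429395, -0.16661863, -0.03141331]), 'torque': array([-0.03011174, -0.02127033, -0.04355471]), 'width': 1.002075075712872}
```

View pics/side0.png

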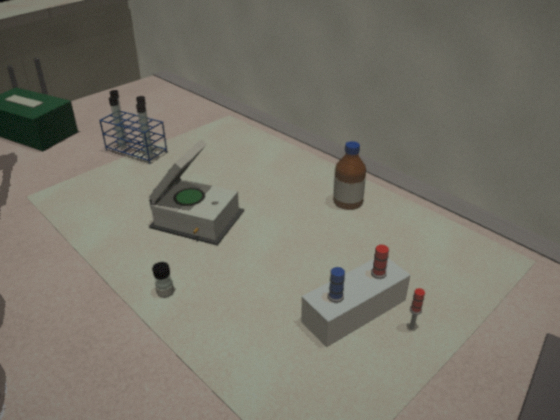

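View pics/top0.png

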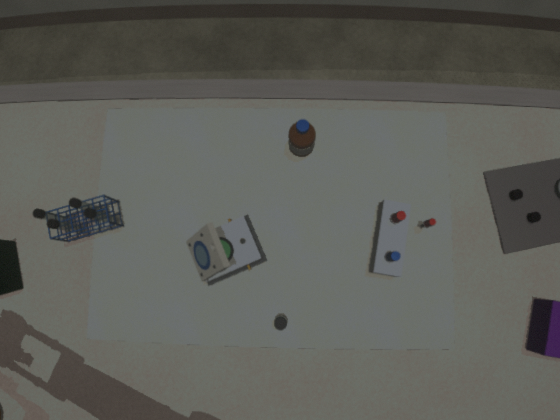

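Run:
```python
from h import *
import pickle
C=pickle.load(open("c0.pkl","rb"))
def cr(n,x,y,w,h,s):
    f=C[n]["frame"][y:y+h,x:x+w];return cv2.convertScaleAbs(cv2.resize(f,None,fx=s,fy=s,interpolation=cv2.INTER_CUBIC),alpha=1.7)
a=cr("top",180,200,100,100,4);b=cr("side",145,135,100,110,4)
c=cr("top",365,190,80,95,4);d=cr("side",295,235,140,110,3)
im=np.zeros((820,820,3),np.uint8)
im[:400,:400]=a;im[:440,410:810]=b;im[440:820,:320]=c;im[450:780,340:760]=d
cv2.imwrite("pics/crop1.png",cv2.resize(im,(600,600),interpolation=cv2.INTER_AREA))
for n,hz in(("top",0.105),("side",0.0825)):
    f=C[n]["frame"];hsv=cv2.cvtColor(f,cv2.COLOR_BGR2HSV)
    for nm,m in(("red",((hsv[...,0]<6)|(hsv[...,0]>174))&(hsv[...,1]>150)),("blue",(abs(hsv[...,0].astype(int)-113)<12)&(hsv[...,1]>120)),("green",(abs(hsv[...,0].astype(int)-60)<20)&(hsv[...,1]>90)),("amber",(abs(hsv[...,0].astype(int)-10)<6)&(hsv[...,1]>110))):
        k,_,st,ce=cv2.connectedComponentsWithStats(m.astype(np.uint8))
        for i in range(1,k):
            if st[i,4]>25: print(n,nm,st[i],np.round(ce[i],1),np.round(onz(C[n],*ce[i],hz),3))
```

```text
top red [397 212   8   8  44] [400.5 215. ] [ 0.605 -0.271  0.105]
top blue [296 120  13  12 116] [302.2 125.3] [ 0.794 -0.067  0.105]
top blue [391 252   9   8  57] [394.8 255.6] [ 0.523 -0.258  0.105]
top amber [293 128  21  17 115] [305.  136.8] [ 0.768 -0.073  0.105]
side red [376 245  12   9  74] [381.9 248.9] [ 0.627 -0.262  0.083]
side red [415 289   9   8  48] [419.2 292. ] [ 0.589 -0.354  0.083]
side blue [346 142  13   8  71] [352.3 145.1] [ 0.853 -0.02   0.083]
side blue [332 268  12   8  78] [337.4 271.6] [ 0.541 -0.248  0.082]
side green [   0   88   74   62 2641] [ 31.6 118.9] [0.429 0.604 0.083]
side green [176 189  26  15 266] [188.4 196.2] [0.503 0.061 0.083]
side amber [337 156  28  24 471] [351.  166.7] [ 0.783 -0.074  0.083]
```

View pics/crop1.png

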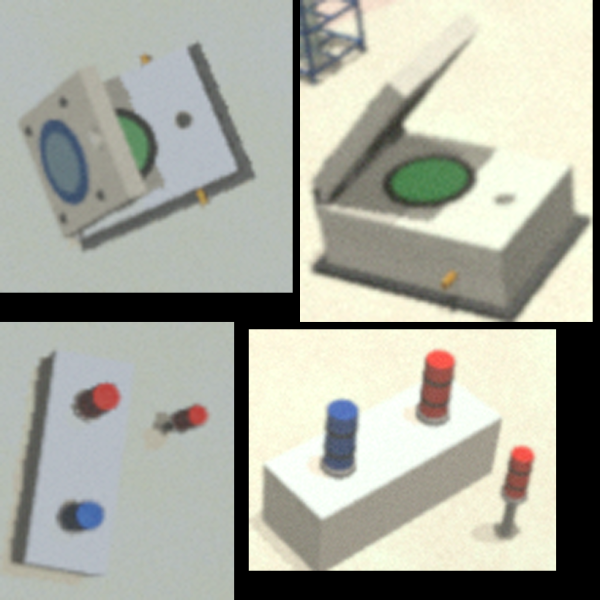

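Run:
```python
from h import *
import pickle
C=pickle.load(open("c0.pkl","rb"));T,S=C["top"],C["side"]
t=lambda X,Y:(180+X/2.927,200+Y/2.927); s=lambda X,Y:(145+(X-300)/2.927,135+Y/2.927)
pt=[onz(T,*t(*p),.05)for p in((191,47),(240,172),(75,235))]
ps=[onz(S,*s(*p),.05)for p in((572,168),(500,248),(318,205))]
print(np.round(pt,4),np.round(ps,4))
for P in(pt,ps):
    a=P[0]-P[1];b=P[2]-P[1];print(np.linalg.norm(a),np.linalg.norm(b),np.degrees(np.arctan2(a[1],a[0])),np.degrees(np.arctan2(-b[0],b[1])))
print("hole",onz(T,*t(183,119),.05),onz(S,*s(505,198),.05))
```

```text
[[0.6051 0.0529 0.05  ]
 [0.5133 0.0136 0.05  ]
 [0.4643 0.1335 0.05  ]] [[0.6036 0.0483 0.05  ]
 [0.5172 0.0123 0.05  ]
 [0.4635 0.1286 0.05  ]]
0.09989793121853063 0.12951718137591473 23.204393080739226 22.211723143659242
0.09361328949473281 0.12803360304539274 22.61887142131082 24.778539824084156
hole [0.55126552 0.05691017 0.05      ] [0.55183962 0.05178829 0.05      ]
```

Run:
```python
from h import *
import pickle
from scipy.optimize import minimize_scalar
C=pickle.load(open("c0.pkl","rb"));T,S=C["top"],C["side"]
print("red",tri([ray(T,400.5,215),ray(S,381.5,249)]),"small",tri([ray(T,432,222),ray(S,419.2,292)]),"blue",tri([ray(T,395,255.5),ray(S,337.4,271.)]))
ps=np.radians(23);yp=np.array([-np.sin(ps),np.cos(ps),0]);xp=np.array([np.cos(ps),np.sin(ps),0]);z=np.array([0,0,1])
H=np.array([.5515,.0545,.052])+.104*yp;print("hinge",H)
def P(q,a,n,x=0):return H+x*xp+a*(-np.cos(q)*yp+np.sin(q)*z)+n*(np.sin(q)*yp+np.cos(q)*z)
o=(180+97/2.927,200+138/2.927)
for q in np.arange(.7,1.4,.1):
    print(round(q,1),"lidhole",np.round(proj(T,P(q,.104,.014)),1),o,"side free corners inner",np.round([proj(S,P(q,.115,0,x)) for x in(-.046,.046)],1).tolist())
print("obs side",[(145+(X-300)/2.927,135+Y/2.927) for X,Y in((395,85),(478,15))])
for q in(1.45,1.3,1.2,1.0,.8,.6,.4,.2,.05,0):print(q,np.round(P(q,.082,.014)*100,1))
```

```text
red [ 0.60668231 -0.27292971  0.10023025] small [ 0.59730868 -0.3488473   0.07236503] blue [ 0.52366747 -0.25961379  0.10189329]
hinge [0.51086396 0.1502325  0.052     ]
0.7 lidhole [222.7 243.6] (213.13973351554492, 247.14724974376495) side free corners inner [[188.7, 177.1], [215.2, 152.6]]
0.8 lidhole [218.3 244.9] (213.13973351554492, 247.14724974376495) side free corners inner [[184.2, 172.0], [211.0, 147.7]]
0.9 lidhole [213.5 246.3] (213.13973351554492, 247.14724974376495) side free corners inner [[179.3, 167.1], [206.6, 143.2]]
1.0 lidhole [208.5 247.9] (213.13973351554492, 247.14724974376495) side free corners inner [[174.1, 162.6], [201.8, 139.0]]
1.1 lidhole [203.4 249.7] (213.13973351554492, 247.14724974376495) side free corners inner [[168.7, 158.6], [196.7, 135.3]]
1.2 lidhole [198.1 251.5] (213.13973351554492, 247.14724974376495) side free corners inner [[163.1, 155.0], [191.5, 132.1]]
1.3 lidhole [192.9 253.5] (213.13973351554492, 247.14724974376495) side free corners inner [[157.5, 152.0], [186.2, 129.3]]
obs side [(177.45644004099762, 164.03997266826102), (205.8131192347113, 140.1247010591049)]
1.45 [50.9 15.4 13.5]
1.3 [51.4 14.2 13.5]
1.2 [51.7 13.5 13.4]
1.0 [52.4 12.  12.9]
0.8 [52.9 10.7 12.1]
0.6 [53.4  9.5 11. ]
0.4 [53.8  8.6  9.7]
0.2 [54.1  7.9  8.2]
0.05 [54.3  7.5  7. ]
0 [54.3  7.5  6.6]
```

>>> drive_tool --deltas '[{"hand": 0, "offset": [3.2, -5.2, 0], "angular": [0, 0, 5]}, {"hand": 0, "offset": [6.4, -10.4, 0], "angular": [0, 0, 10]}, {"hand": 0, "offset": [9.6, -15.8, 0], "angular": [0, 0, 15]}, {"hand": 0, "offset": [12.8, -21.2, 0], "angular": [0, 0, 20]}, {"hand": 0, "offset": [16, -26.6, 0], "angular": [0, 0, 22.6]}, {"hand": 0, "offset": [19, -32, 0], "angular": [0, 0, 22.6]}, {"hand": 0, "offset": [22, -37.4, 0], "angular": [0, 0, 22.6]}, {"hand": 0, "offset": [25, -42.8, 0], "angular": [0, 0, 22.6]}]' --force 100

```text
time: 1.15
tool_pos: [0.5101, 0.1932, 0.2312]
tcp_rot: [0.0, 3.141, 0.0]
wrist_force: [1.1, 1.0, 0.9]
width: 0.002
```

>>> drive_tool --deltas '[{"hand": 0, "offset": [0.2, -2.5, -5], "angular": [0, 0, 0]}, {"hand": 0, "offset": [0.4, -5, -9.6], "angular": [0, 0, 0]}, {"hand": 0, "offset": [0.7, -6, -9.7], "angular": [0, 0, 0]}, {"hand": 0, "offset": [1.1, -6.8, -10], "angular": [0, 0, 0]}, {"hand": 0, "offset": [1.4, -7.5, -10.2], "angular": [0, 0, 0]}, {"hand": 0, "offset": [1.7, -8.1, -10.6], "angular": [0, 0, 0]}, {"hand": 0, "offset": [1.9, -8.8, -11], "angular": [0, 0, 0]}, {"hand": 0, "offset": [2.2, -9.4, -11.5], "angular": [0, 0, 0]}]'

```text
time: 2.15
tool_pos: [0.532, 0.101, 0.1164]
tcp_rot: [0.0, 3.141, 0.0]
wrist_force: [0.3, -0.2, 0.6]
width: 0.001
```

>>> drive_tool --deltas '[{"hand": 0, "offset": [0.2, -0.6, -0.6], "angular": [0, 0, 0]}, {"hand": 0, "offset": [0.4, -1.1, -1.2], "angular": [0, 0, 0]}, {"hand": 0, "offset": [0.6, -1.5, -1.9], "angular": [0, 0, 0]}, {"hand": 0, "offset": [0.8, -1.9, -2.6], "angular": [0, 0, 0]}, {"hand": 0, "offset": [0.9, -2.2, -3.4], "angular": [0, 0, 0]}, {"hand": 0, "offset": [1.0, -2.4, -4.0], "angular": [0, 0, 0]}, {"hand": 0, "offset": [1.0, -2.5, -4.4], "angular": [0, 0, 0]}, {"hand": 0, "offset": [1.0, -2.5, -4.6], "angular": [0, 0, 0]}]'

```text
time: 3.15
tool_pos: [0.5415, 0.076, 0.07]
tcp_rot: [-0.0, -3.141, 0.0]
wrist_force: [-0.2, 0.6, 0.4]
width: 0.004
```

>>> drive_tool --deltas '[{"hand": 0, "offset": [0, 0, -0.15], "angular": [0, 0, 0]}, {"hand": 0, "offset": [0, 0, -0.3], "angular": [0, 0, 0]}, {"hand": 0, "offset": [0, 0, -0.3], "angular": [0, 0, 0]}]'

```text
time: 3.52
tool_pos: [0.5416, 0.0761, 0.0673]
tcp_rot: [0.0, 3.142, -0.0]
wrist_force: [0.8, 0.2, -0.3]
width: -0.003
```

Run:
```python
from h import *
S=bot.read_camera("side")["frame"];T=bot.read_camera("top")["frame"]
f=lambda F,x,y:cv2.convertScaleAbs(cv2.resize(F[y:y+150,x:x+130],None,fx=3,fy=3,interpolation=cv2.INTER_CUBIC),alpha=1.7)
cv2.imwrite("pics/p4.png",np.hstack([f(S,130,110),f(T,170,180)]))
print(bot.read_state()["wrist_force"])
```

```text
[ 0.11691857 -0.29550388 -0.09477506]
```

View pics/p4.png

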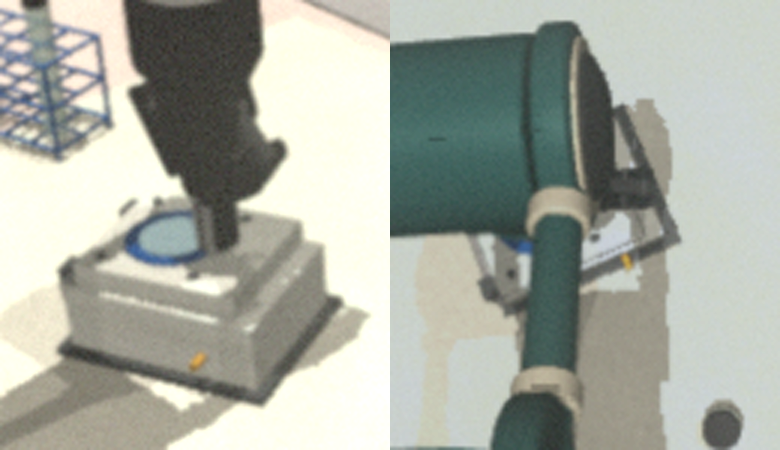

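>>> drive_tool --deltas '[{"hand": 0, "offset": [0, 0, -0.1], "angular": [0, 0, 0]}, {"hand": 0, "offset": [0, 0, -0.2], "angular": [0, 0, 0]}, {"hand": 0, "offset": [0, 0, -0.2], "angular": [0, 0, 0]}]'

```text
time: 4.0
tool_pos: [0.5418, 0.0761, 0.066]
tcp_rot: [0.001, 3.141, 0.0]
wrist_force: [-1.6, -0.1, 4.8]
width: -0.0
```

>>> drive_tool --deltas '[{"hand": 0, "offset": [0, 0, 5], "angular": [0, 0, 0]}, {"hand": 0, "offset": [0, -1, 11], "angular": [0, 0, 0]}, {"hand": 0.5, "offset": [1, -7, 12], "angular": [0, 0, 0]}, {"hand": 0.5, "offset": [2, -13, 12], "angular": [0, 0, 0]}, {"hand": 0.5, "offset": [3.5, -19, 12], "angular": [0, 0, 0]}, {"hand": 0.5, "offset": [5, -25, 12], "angular": [0, 0, 0]}, {"hand": 0.5, "offset": [6, -31, 12], "angular": [0, 0, 0]}, {"hand": 0.5, "offset": [6.5, -34.9, 12], "angular": [0, 0, 0]}]'

```text
time: 5.0
tool_pos: [0.6067, -0.2759, 0.185]
tcp_rot: [0.003, 3.141, -0.001]
wrist_force: [0.1, 1.1, -0.2]
width: 0.501
```

>>> drive_tool --deltas '[{"hand": 0.5, "offset": [0, 0, 0], "angular": [0, 0, 0]}, {"hand": 0.5, "offset": [0, 0, 0], "angular": [0, 0, 0]}]'

```text
time: 5.25
tool_pos: [0.6063, -0.2725, 0.1847]
tcp_rot: [-0.001, -3.141, -0.002]
wrist_force: [0.2, 0.0, 1.1]
width: 0.498
```

Run:
```python
from h import *
import pickle
C={n:bot.read_camera(n) for n in("side","top","wrist")}
pickle.dump(C,open("c1.pkl","wb"))
f=lambda n,x,y:cv2.convertScaleAbs(cv2.resize(C[n]["frame"][y:y+140,x:x+120],None,fx=2,fy=2,interpolation=cv2.INTER_CUBIC),alpha=1.7)
im=np.zeros((560,800,3),np.uint8);im[:420,:560]=C["wrist"]["frame"];im[:280,560:]=f("side",130,115);im[280:,560:]=f("top",170,180)
cv2.imwrite("pics/p5.png",im)
W=C["wrist"];hsv=cv2.cvtColor(W["frame"],cv2.COLOR_BGR2HSV)
m=((hsv[...,0]<6)|(hsv[...,0]>174))&(hsv[...,1]>150)
k,_,st,ce=cv2.connectedComponentsWithStats(m.astype(np.uint8))
for i in range(1,k):
    if st[i,4]>100: print(st[i],ce[i],onz(W,*ce[i],.105))
print(bot.read_state()["tool_pos"],W["R"],W["t"])
```

```text
[176 177  27  26 427] [188.49180328 189.83840749] [ 0.58609308 -0.33645498  0.105     ]
[266 189  26  39 789] [278.38276299 208.77439797] [ 0.60010672 -0.27312622  0.105     ]
[ 0.60652019 -0.27151284  0.18522378] [[-5.11089605e-04  9.99999506e-01  8.52556226e-04]
 [ 9.52921036e-01  2.28517344e-04  3.03218481e-01]
 [ 3.03218137e-01  9.67390576e-04 -9.52920682e-01]] [ 0.27191371 -0.6022918   0.15277698]
```

View pics/p5.png

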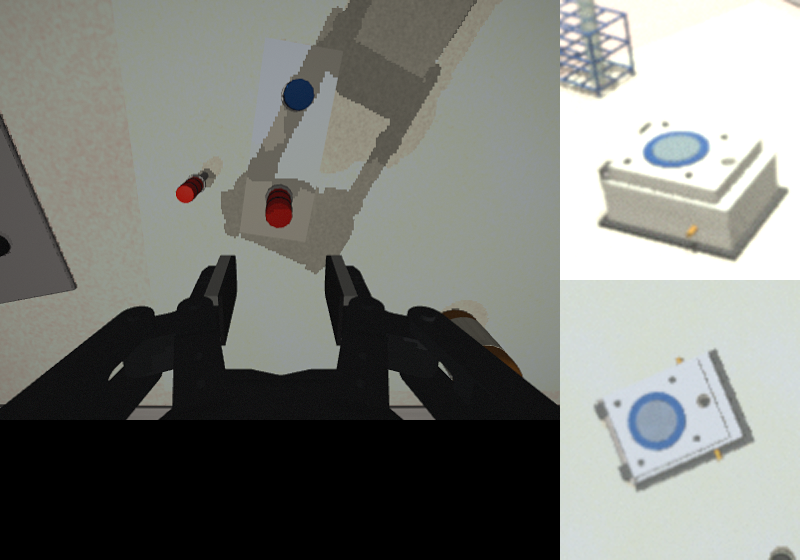

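Run:
```python
from h import *
import pickle
C=pickle.load(open("c1.pkl","rb"));T,S,W=C["top"],C["side"],C["wrist"]
print("pin",onz(W,278.5,215,.105),tri([ray(T,400.5,215),ray(S,381.5,249),ray(W,278.5,215)]))
def dark(c,u,v):
    g=cv2.cvtColor(c["frame"],cv2.COLOR_BGR2GRAY)[v-6:v+7,u-6:u+7].astype(float)
    w=np.clip(np.percentile(g,70)-15-g,0,None);yy,xx=np.mgrid[-6:7,-6:7];w*=(xx**2+yy**2<30)
    return u+(w*xx).sum()/w.sum(),v+(w*yy).sum()/w.sum()
a=dark(T,242,240);b=dark(S,214,196);print(a,b,onz(T,*a,.069),onz(S,*b,.069),tri([ray(T,*a),ray(S,*b)]))
```

```text
pin [ 0.60483188 -0.27304791  0.105     ] [ 0.60659743 -0.27298835  0.10024499]
(np.float64(241.6633744855967), np.float64(240.00329218106995)) (np.float64(214.83264462809916), np.float64(196.43595041322314)) [0.55111425 0.05631114 0.069     ] [0.54769209 0.04458657 0.069     ] [0.55341955 0.05626823 0.06055644]
```

>>> drive_tool --deltas '[{"hand": 0.5, "offset": [-0.1, 0, -4], "angular": [0, 0, 0]}, {"hand": 0.5, "offset": [-0.1, 0, -8], "angular": [0, 0, 0]}, {"hand": 0.5, "offset": [-0.1, 0, -10.5], "angular": [0, 0, 0]}, {"hand": 0.5, "offset": [-0.1, 0, -11.9], "angular": [0, 0, 0]}, {"hand": 0.5, "offset": [-0.1, 0, -11.9], "angular": [0, 0, 0]}, {"hand": 0, "offset": [-0.1, 0, -11.9], "angular": [0, 0, 0]}, {"hand": 0, "offset": [-0.1, 0, -11.9], "angular": [0, 0, 0]}, {"hand": 0, "offset": [-0.1, 0, -11.9], "angular": [0, 0, 0]}]' --force 100

```text
time: 6.4
tool_pos: [0.607, -0.2735, 0.0683]
tcp_rot: [0.001, 3.138, -0.002]
wrist_force: [-0.0, 1.2, 5.6]
width: 0.207
```

>>> drive_tool --deltas '[{"hand": 0, "offset": [0, 0, 0], "angular": [0, 0, 0]}, {"hand": 0, "offset": [0, 0, 0], "angular": [0, 0, 0]}]'

```text
time: 6.65
tool_pos: [0.607, -0.2735, 0.0684]
tcp_rot: [0.001, 3.138, -0.002]
wrist_force: [-0.3, 1.4, 6.3]
width: 0.208
```

>>> drive_tool --deltas '[{"hand": 0, "offset": [0, 0, 1.5], "angular": [0, 0, 0]}, {"hand": 0, "offset": [0, 0, 4], "angular": [0, 0, 0]}, {"hand": 0, "offset": [0, 0, 8], "angular": [0, 0, 0]}, {"hand": 0, "offset": [0, 0, 12], "angular": [0, 0, 0]}, {"hand": 0, "offset": [0, 0, 12], "angular": [0, 0, 0]}]'

```text
time: 7.28
tool_pos: [0.6081, -0.2744, 0.192]
tcp_rot: [0.001, 3.134, -0.006]
wrist_force: [0.4, 0.2, -0.5]
width: 0.209
```

Run:
```python
from h import *
import pickle
C={n:bot.read_camera(n) for n in("side","top","wrist")}
pickle.dump(C,open("c2.pkl","wb"))
f=cv2.resize(C["side"]["frame"][130:330,280:440],None,fx=3,fy=3,interpolation=cv2.INTER_CUBIC)
w=cv2.resize(C["wrist"]["frame"],None,fx=.5,fy=.5)
im=np.zeros((600,780,3),np.uint8);im[:,:480]=f;im[:210,490:770]=w
cv2.imwrite("pics/p6.png",cv2.convertScaleAbs(im,alpha=1.7));print(bot.read_state())
```

```text
{'time': 7.425, 'q': array([-4.61011813e-01,  2.73718538e-01,  1.67790718e+00, -1.55870797e-04,
        1.19195892e+00, -2.03139260e+00]), 'joint_vel': array([ 0.00226331,  0.01848689,  0.02086301,  0.0020019 , -0.00027358,
       -0.00109176]), 'joint_torque': array([-1.95182132e-03, -5.31789780e+01, -3.75039947e+01, -2.52562153e-03,
       -5.48363174e-02,  5.16864145e-05]), 'tool_pos': array([ 0.60468068, -0.27260441,  0.18528926]), 'tcp_rot': array([-5.61612999e-04, -3.13974380e+00, -1.18699469e-03]), 'wrist_force': array([ 0.75044751,  0.96111049, -0.46374818]), 'torque': array([0.0042931 , 0.01387686, 0.00413707]), 'width': 0.21225358302166433}
```

View pics/p6.png

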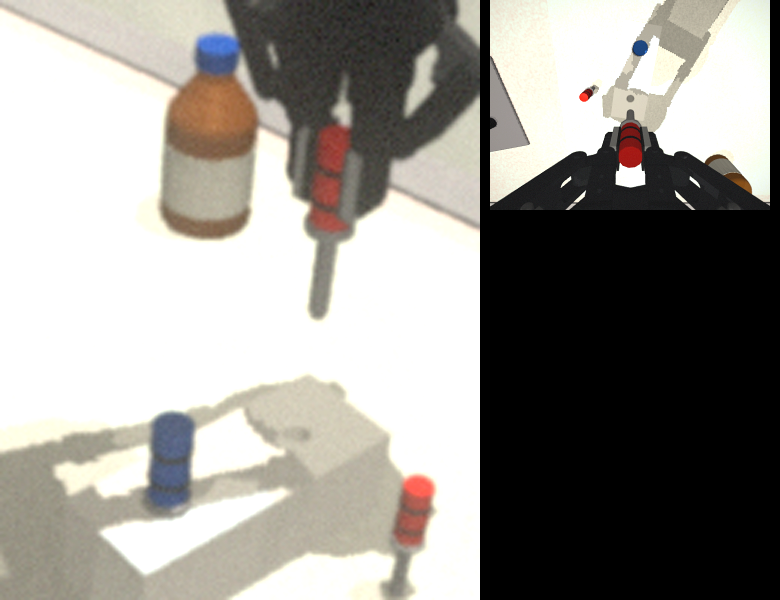

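Run:
```python
from h import *
import pickle
C=pickle.load(open("c2.pkl","rb"));S,W=C["side"],C["wrist"]
print(onz(S,386,235,.122))
p=np.array([.6055,-.273,.185])
for d in(-.0634,-.0134,-.0084):print("pred",proj(S,p+[0,0,d]),proj(W,p+[0,0,d]))
f=W["frame"][190:350,200:360];cv2.imwrite("pics/p7.png",cv2.convertScaleAbs(cv2.resize(f,None,fx=3.5,fy=3.5,interpolation=cv2.INTER_CUBIC),alpha=1.8))
```

```text
[ 0.61469984 -0.27313252  0.122     ]
pred (np.float64(382.0535475212969), np.float64(237.99294364424242)) (np.float64(280.55629899696083), np.float64(224.39563829798283))
pred (np.float64(386.06559069505215), np.float64(209.33807628251583)) (np.float64(280.59381868597626), np.float64(257.6221133133747))
pred (np.float64(386.4801826515558), np.float64(206.33985967373604)) (np.float64(280.598725902225), np.float64(261.9691418725085))
```

View pics/p7.png

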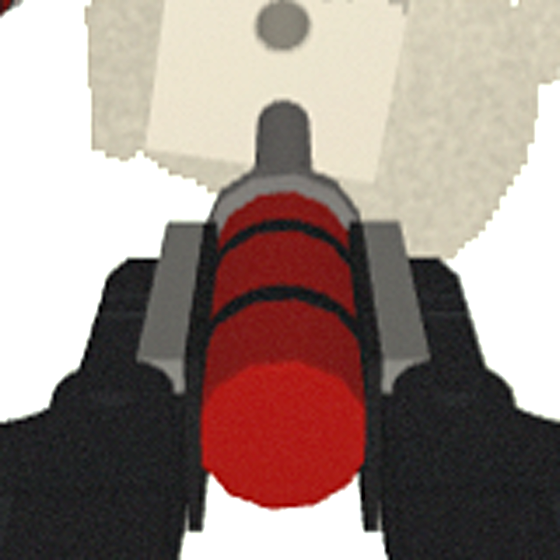

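>>> drive_tool --deltas '[{"hand": 0, "offset": [-0.9, 5.5, 0], "angular": [0, 0, 0]}, {"hand": 0, "offset": [-1.8, 11, 0], "angular": [0, 0, 0]}, {"hand": 0, "offset": [-2.7, 16.5, 0], "angular": [0, 0, 0]}, {"hand": 0, "offset": [-3.6, 22, 0], "angular": [0, 0, 0]}, {"hand": 0, "offset": [-4.5, 27.5, 0], "angular": [0, 0, 0]}, {"hand": 0, "offset": [-5.5, 32.9, 0], "angular": [0, 0, 0]}, {"hand": 0, "offset": [-5.5, 32.9, -2.5], "angular": [0, 0, 0]}, {"hand": 0, "offset": [-5.5, 32.9, -2.5], "angular": [0, 0, 0]}]'

```text
time: 8.43
tool_pos: [0.547, 0.0566, 0.1572]
tcp_rot: [0.002, -3.133, 0.001]
wrist_force: [-0.2, -0.9, -1.3]
width: 0.214
```

>>> drive_tool --deltas '[{"hand": 0, "offset": [0, 0, 0], "angular": [0, 0, 0]}, {"hand": 0, "offset": [0, 0, 0], "angular": [0, 0, 0]}]'

```text
time: 8.68
tool_pos: [0.5512, 0.0553, 0.1618]
tcp_rot: [0.003, 3.141, -0.0]
wrist_force: [0.4, -0.4, -1.2]
width: 0.21
```

Run:
```python
from h import *
import pickle
C={n:bot.read_camera(n) for n in("side","top","wrist")}
pickle.dump(C,open("c3.pkl","wb"))
W,S=C["wrist"],C["side"]
a=cv2.resize(W["frame"][100:300,200:360],None,fx=2.5,fy=2.5,interpolation=cv2.INTER_CUBIC)
b=cv2.resize(S["frame"][105:255,145:255],None,fx=3.3334,fy=3.3334,interpolation=cv2.INTER_CUBIC)
im=np.zeros((500,780,3),np.uint8);im[:,:400]=a;b=b[:500,:366];im[:b.shape[0],410:410+b.shape[1]]=b
cv2.imwrite("pics/p8.png",cv2.convertScaleAbs(im,alpha=1.6))
p=bot.read_state()["tool_pos"];print(p)
for d in(-.0634,):print("pred tip",proj(S,p+[0,0,d]),proj(W,p+[0,0,d]))
```

```text
[0.55120278 0.05548275 0.16199724]
pred tip (np.float64(211.26167672017803), np.float64(179.360344975577)) (np.float64(280.663075080586), np.float64(225.07670840819335))
```

View pics/p8.png

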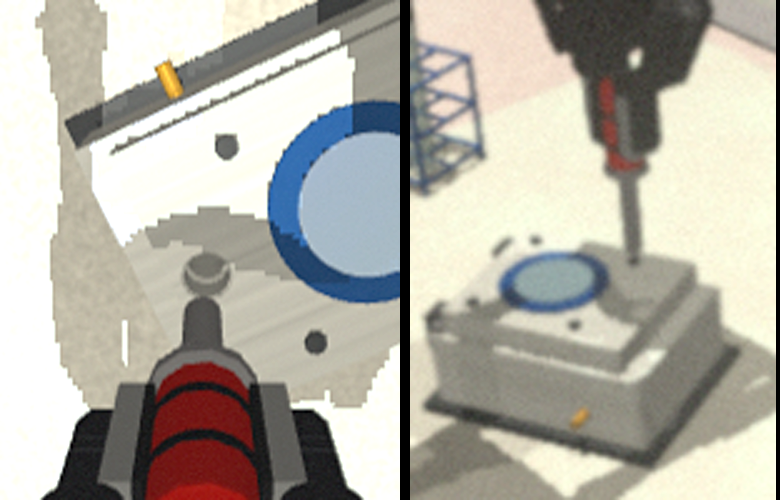

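Run:
```python
from h import *
import pickle
C=pickle.load(open("c3.pkl","rb"));W=C["wrist"]
for z in(.066,.071):print("hole",onz(W,282.8,208.8,z))
for v in(223,225):print("tip",onz(W,281.4,v,.0986))
# hole blob
g=cv2.cvtColor(W["frame"],cv2.COLOR_BGR2GRAY)[195:225,265:300];print(g[::2,::2])
```

```text
hole [0.5502943  0.05716391 0.066     ]
hole [0.54866203 0.05712641 0.071     ]
tip [0.54970784 0.05598126 0.0986    ]
tip [0.55114735 0.05598002 0.0986    ]
[[ 97  96  96  96  99  99  99  99  99  99  98  97  97  97  98  98 100 100]
 [ 97 100 122 123  95  98  98  98  97  98  97  97  98  98  99 101 101 102]
 [114 123 123 124 123 123 122 123  97  99  98  99 100 102 102 102  99  99]
 [124 122 122 120 120 121 123 106  79  79  86  97 102 100 100  99  96  94]
 [122 121 122 122 122 112  70  70  71  73  71  73  89  98  95  95  99  99]
 [122 121 121 122 117  75  69  72  72  72  70  67  72  94 114 100  97  97]
 [122 121 122 125 102  92  67  71  71  71  73  71 105  91 121  96  96  96]
 [121 124 125 125  91  91  90  70  72  72  72  82  90  69 120 122 123 123]
 [125 125 126 123  91  67  92  98  88  89  93  90  68  73 120 125 124 122]
 [125 124 121 118  96  64  70  74  84  85  75  69  66 109 125 123 122 120]
 [122 122 120 123 118  86  68  71  72  71  70  69  84 111 122 120 120 119]
 [122 121 122 121 119 108  87  76  73  72  73  83 110 120 120 118 119 121]
 [120 122 125 121 122 126  88  63  52  64  97 118 120 118 119 121 124 125]
 [125 126 125 124 124  62  49  50  52  49  49 105 121 121 124 125 125 124]
 [125 124 123 121 109  47  51  52  53  51  50  56 127 125 124 124 121 121]]
```

>>> drive_tool --deltas '[{"hand": 0, "offset": [-0.1, 0.1, 0], "angular": [0, 0, 0]}, {"hand": 0, "offset": [-0.1, 0.1, -1], "angular": [0, 0, 0]}, {"hand": 0, "offset": [-0.1, 0.1, -2], "angular": [0, 0, 0]}, {"hand": 0, "offset": [-0.1, 0.1, -2.6], "angular": [0, 0, 0]}, {"hand": 0, "offset": [-0.1, 0.1, -3.2], "angular": [0, 0, 0]}, {"hand": 0, "offset": [-0.1, 0.1, -3.7], "angular": [0, 0, 0]}, {"hand": 0, "offset": [-0.1, 0.1, -3.7], "angular": [0, 0, 0]}]'

```text
time: 9.7
tool_pos: [0.5503, 0.057, 0.1242]
tcp_rot: [0.0, 3.14, -0.0]
wrist_force: [2.8, 0.1, -1.2]
width: 0.21
```

>>> drive_tool --deltas '[{"hand": 0, "offset": [0.1, 0, 0], "angular": [0, 0, 0]}, {"hand": 0, "offset": [0.1, 0, -0.4], "angular": [0, 0, 0]}, {"hand": 0, "offset": [0.1, 0, -0.8], "angular": [0, 0, 0]}, {"hand": 0, "offset": [0.1, 0, -1.2], "angular": [0, 0, 0]}, {"hand": 0, "offset": [0.1, 0, -1.6], "angular": [0, 0, 0]}, {"hand": 0, "offset": [0.1, 0, -1.6], "angular": [0, 0, 0]}]'

```text
time: 10.45
tool_pos: [0.5512, 0.057, 0.108]
tcp_rot: [0.0, 3.14, -0.0]
wrist_force: [3.7, -0.5, -3.7]
width: 0.208
```

>>> drive_tool --deltas '[{"hand": 0, "offset": [0.1, 0, 0], "angular": [0, 0, 0]}, {"hand": 0, "offset": [0.1, 0, -0.5], "angular": [0, 0, 0]}, {"hand": 0, "offset": [0.1, 0, -1.0], "angular": [0, 0, 0]}, {"hand": 0, "offset": [0.1, 0, -1.5], "angular": [0, 0, 0]}, {"hand": 0, "offset": [0.1, 0, -1.9], "angular": [0, 0, 0]}, {"hand": 0, "offset": [0.1, 0, -1.9], "angular": [0, 0, 0]}]'

```text
time: 11.2
tool_pos: [0.5516, 0.057, 0.0887]
tcp_rot: [-0.001, -3.142, 0.0]
wrist_force: [3.9, -0.3, -3.5]
width: 0.209
```

>>> drive_tool --deltas '[{"hand": 0, "offset": [0.1, 0, -0.3], "angular": [0, 0, 0]}, {"hand": 0, "offset": [0.1, 0, -0.6], "angular": [0, 0, 0]}, {"hand": 0, "offset": [0.1, 0, -0.8], "angular": [0, 0, 0]}, {"hand": 0, "offset": [0.1, 0, -1.0], "angular": [0, 0, 0]}, {"hand": 0, "offset": [0.1, 0, -1.0], "angular": [0, 0, 0]}]' --force 120

```text
time: 11.82
tool_pos: [0.5522, 0.0571, 0.0794]
tcp_rot: [-0.0, -3.141, -0.0]
wrist_force: [-0.8, -1.3, 1.8]
width: 0.203
```

>>> drive_tool --deltas '[{"hand": 0, "offset": [0, 0, -0.2], "angular": [0, 0, 0]}, {"hand": 0, "offset": [0, 0, -0.4], "angular": [0, 0, 0]}, {"hand": 0, "offset": [0, 0, -0.4], "angular": [0, 0, 0]}, {"hand": 0, "offset": [0, 0, -0.4], "angular": [0, 0, 0]}]'

```text
time: 12.32
tool_pos: [0.5525, 0.0571, 0.0791]
tcp_rot: [-0.0, -3.141, 0.0]
wrist_force: [-11.8, -1.9, 25.0]
width: 0.207
```

>>> drive_tool --deltas '[{"hand": 0, "offset": [-0.1, 0, 0.2], "angular": [0, 0, 0]}, {"hand": 0, "offset": [-0.2, 0, 0.2], "angular": [0, 0, 0]}, {"hand": 0, "offset": [-0.2, 0, 0.2], "angular": [0, 0, 0]}]'

```text
time: 12.7
tool_pos: [0.5521, 0.0571, 0.0793]
tcp_rot: [0.0, 3.138, 0.0]
wrist_force: [-0.1, -0.8, 8.6]
width: 0.204
```

Run:
```python
from h import *
import pickle
C={n:bot.read_camera(n) for n in("side","wrist")}
pickle.dump(C,open("c4.pkl","wb"))
W,S=C["wrist"],C["side"]
a=cv2.resize(W["frame"][140:300,200:360],None,fx=2.5,fy=2.5,interpolation=cv2.INTER_CUBIC)
b=cv2.resize(S["frame"][125:245,150:250],None,fx=4,fy=4,interpolation=cv2.INTER_CUBIC)
im=np.zeros((480,800,3),np.uint8);im[:400,:400]=a;im[:,400:]=b
cv2.imwrite("pics/p9.png",cv2.convertScaleAbs(im,alpha=1.6))
s=bot.read_state();print(s["tool_pos"],s["wrist_force"],s["torque"])
```

```text
[0.55215329 0.05710342 0.07927851] [-1.27147198 -0.21371921  8.98175664] [-0.15573168  0.17765998 -0.05079452]
```

View pics/p9.png

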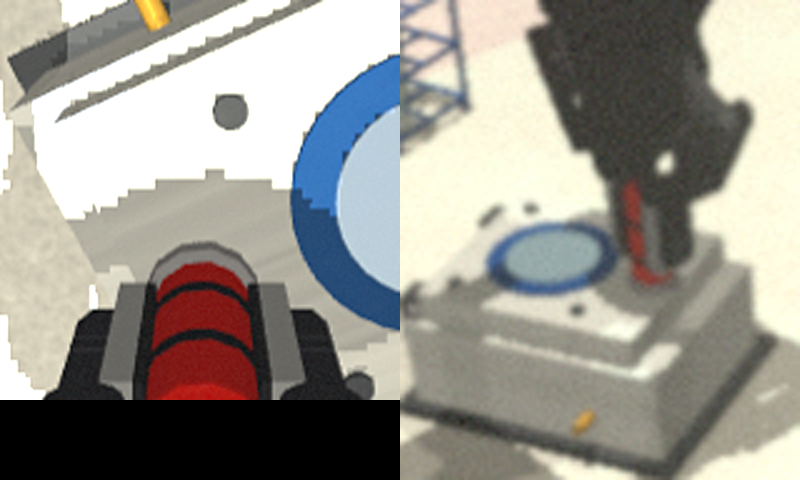

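Run:
```python
from h import *
import pickle
C=[pickle.load(open(f"c{i}.pkl","rb"))["side"] for i in(1,2,3,4)]
def dark(c,u,v,r=5):
    g=cv2.cvtColor(c["frame"],cv2.COLOR_BGR2GRAY)[v-r:v+r+1,u-r:u+r+1].astype(float)
    w=np.clip(np.median(g)-12-g,0,None);yy,xx=np.mgrid[-r:r+1,-r:r+1]
    return np.round((u+(w*xx).sum()/w.sum(),v+(w*yy).sum()/w.sum()),2)
for c in C: print(dark(c,194,202,4))
for u in(190,198,204):
    print(u)
    for c in C: print(cv2.cvtColor(c["frame"],cv2.COLOR_BGR2GRAY)[204:226,u-1:u+2].mean(1).round().astype(int))
# predicted edges vs q
ps=np.radians(23);yp=np.array([-np.sin(ps),np.cos(ps),0]);xp=np.array([np.cos(ps),np.sin(ps),0]);z=np.array([0,0,1])
H=np.array([.551,.056,.052])+.104*yp
for q in(0,.03,.05):
    P=lambda a,n,x:H+x*xp+a*(-np.cos(q)*yp+np.sin(q)*z)+n*(np.sin(q)*yp+np.cos(q)*z)
    print(q,[np.round(proj(C[0],P(a,n,x)),1).tolist() for a,n,x in((.115,.014,-.046),(.115,0,-.046),(.075,.014,-.03))])
```

```text
[193.33 201.69]
[193.32 201.67]
[193.34 201.56]
[193.26 201.49]
190
[173 166 140 113 104 102 103  99 108 131 146 127 107 103 102 101 100 100
  99  97  97 101]
[173 165 139 114 103 103 102  99 106 131 146 126 108 102 101 100  99  99
  98  97  99 100]
[137 133 114  99  92  90  91  87  90 111 120 108  93  90  91  88  88  86
  87  86  88  88]
[139 135 115 100  93  92  92  90  94 112 121 107  94  92  91  91  89  88
  87  88  89  88]
198
[171 174 173 162 135 111 102 103 103 101 110 139 145 125 107 105 102 101
 100 101  99  98]
[173 172 173 163 134 110 104 103 101 100 109 138 147 125 105 102 101 103
 101  99  98 100]
[136 138 142 141 118  98  91  90  91  89  97 122 132 112  94  90  88  90
  88  88  89  87]
[140 140 141 134 116  97  93  93  92  90  96 122 133 112  95  91  92  90
  89  91  89  90]
204
[175 174 173 174 168 147 119 106 104 101 102 102 121 143 135 113 104 104
 102 103  99 101]
[173 173 174 173 168 146 119 107 103 102 101 101 120 144 133 113 103 103
 104 101  98  99]
[136 137 138 138 135 120 102  92  91  90  90  91 103 121 114  97  92  92
  91  88  88  90]
[141 148 156 159 152 134 107  95  92  92  90  92 108 132 123 103  93  93
  94  91  91  90]
0 [[205.1, 209.5], [205.9, 216.0], [190.2, 199.8]]
0.03 [[204.7, 207.8], [205.7, 214.4], [189.8, 198.7]]
0.05 [[204.4, 206.7], [205.5, 213.4], [189.6, 198.0]]
```

Run:
```python
from h import *
import pickle
c=pickle.load(open("c1.pkl","rb"))["side"];g=cv2.cvtColor(c["frame"],cv2.COLOR_BGR2GRAY).astype(float)
ps=np.radians(23);yp=np.array([-np.sin(ps),np.cos(ps),0]);xp=np.array([np.cos(ps),np.sin(ps),0]);z=np.array([0,0,1])
H=np.array([.551,.056,.052])+.104*yp
def L(q,a,n,x):return proj(c,H+x*xp+a*(-np.cos(q)*yp+np.sin(q)*z)+n*(np.sin(q)*yp+np.cos(q)*z))
def B(a):return proj(c,H-.05*xp-a*yp-.002*z)
us=np.arange(168,205,3.)
for q in(0,.015,.03,.05):
    o=[]
    for f in(lambda a:L(q,a,.014,-.046),lambda a:L(q,a,0,-.046),B):
        p=np.array([f(a) for a in np.linspace(.0,.12,30)]);o.append(np.interp(us,p[:,0],p[:,1]))
    print(q,"top-bot",np.round(o[1]-o[0],1),"strip",np.round(o[2]-o[1],1))
r=[]
for u in us:
    col=g[:,int(u)-1:int(u)+2].mean(1);e=int(round(np.interp(u,[190,204],[206,209.7])))
    col=np.interp(np.arange(0,420,.1),np.arange(420),col);d=np.gradient(col)
    k=lambda lo,hi,s:(int((e+lo)*10)+np.argmax(s*d[int((e+lo)*10):int((e+hi)*10)]))/10
    t,b=k(-2.5,2.5,-1),k(3,9,1);s=(int(b*10)+np.argmax(-d[int(b*10):int(b*10)+50]))/10
    r.append((t,b,s))
r=np.array(r);print(np.round(r[:,1]-r[:,0],1),np.round(r[:,2]-r[:,1],1));print(r[:,0])
```

```text
0 top-bot [6.1 6.2 6.2 6.2 6.2 6.2 6.2 6.3 6.3 6.3 6.3 6.3 6.3] strip [2.4 2.4 2.4 2.4 2.4 2.4 2.4 2.4 2.4 2.4 2.4 2.4 2.4]
0.015 top-bot [6.2 6.2 6.2 6.2 6.2 6.2 6.3 6.3 6.3 6.3 6.3 6.3 6.4] strip [2.6 2.6 2.7 2.7 2.8 2.8 2.9 2.9 3.  3.  3.1 3.1 3.2]
0.03 top-bot [6.2 6.2 6.2 6.2 6.2 6.3 6.3 6.3 6.3 6.3 6.4 6.4 6.4] strip [2.8 2.9 3.  3.1 3.2 3.3 3.4 3.5 3.6 3.7 3.8 3.8 3.9]
0.05 top-bot [6.2 6.2 6.2 6.3 6.3 6.3 6.3 6.3 6.4 6.4 6.4 6.4 6.4] strip [3.2 3.3 3.5 3.6 3.8 3.9 4.1 4.2 4.4 4.5 4.7 4.8 4.9]
[11.   5.4  5.4  5.6  6.6  7.4  7.   7.   7.4  7.1  6.6  6.6  7. ] [2.6 1.5 2.1 3.  2.4 2.  3.  2.  2.  1.5 2.4 2.  2. ]
[203.5 203.6 203.6 203.5 203.5 204.1 204.1 205.1 206.1 207.5 207.5 208.5
 209.1]
```

>>> drive_tool --deltas '[{"hand": 0, "offset": [0, 0, -0.1], "angular": [0, 0, 0]}, {"hand": 0, "offset": [0, 0, -0.1], "angular": [0, 0, 0]}, {"hand": 0, "offset": [0, 0, -0.1], "angular": [0, 0, 0]}, {"hand": 0, "offset": [0, 0, -0.1], "angular": [0, 0, 0]}, {"hand": 0, "offset": [0, 0, -0.1], "angular": [0, 0, 0]}, {"hand": 0, "offset": [0, 0, -0.1], "angular": [0, 0, 0]}]'

```text
time: 13.55
tool_pos: [0.5523, 0.0571, 0.0792]
tcp_rot: [0.0, 3.138, 0.0]
wrist_force: [-3.3, -1.0, 15.0]
width: 0.209
```

>>> drive_tool --deltas '[{"hand": 0, "offset": [0, 0, 0.2], "angular": [0, 0, 0]}, {"hand": 0, "offset": [0, 0, 0.4], "angular": [0, 0, 0]}, {"hand": 0, "offset": [0, 0, 0.6], "angular": [0, 0, 0]}, {"hand": 0, "offset": [0, 0, 0.8], "angular": [0, 0, 0]}, {"hand": 0, "offset": [0, 0, 0.8], "angular": [0, 0, 0]}]'

```text
time: 14.18
tool_pos: [0.5515, 0.057, 0.0843]
tcp_rot: [0.001, 3.14, -0.0]
wrist_force: [4.6, -1.5, -2.7]
width: 0.201
```

Run:
```python
from h import *
import pickle
C={n:bot.read_camera(n) for n in("side","wrist")}
pickle.dump(C,open("c5.pkl","wb"))
s=bot.read_state();print(s["tool_pos"],s["wrist_force"])
c4=pickle.load(open("c4.pkl","rb"))
def up(c,n,x,y):return cv2.resize(c[n]["frame"][y:y+50,x:x+65],None,fx=6,fy=6,interpolation=cv2.INTER_CUBIC)
im=np.vstack([np.hstack([up(c,"side",160,178),up(c,"wrist",250,215)]) for c in(c4,C)])
cv2.imwrite("pics/p10.png",cv2.convertScaleAbs(im,alpha=1.6))
for c in(c4,C):print(cv2.cvtColor(c["side"]["frame"],cv2.COLOR_BGR2GRAY)[204:226,203:206].mean(1).round().astype(int))
```

```text
[0.55146272 0.05698271 0.08425258] [ 4.51562581 -0.99626714 -3.06892046]
[141 148 156 159 152 134 107  95  92  92  90  92 108 132 123 103  93  93
  94  91  91  90]
[139 148 156 159 153 134 109  94  91  92  90  92 109 133 123 103  93  94
  93  92  93  90]
```

View pics/p10.png

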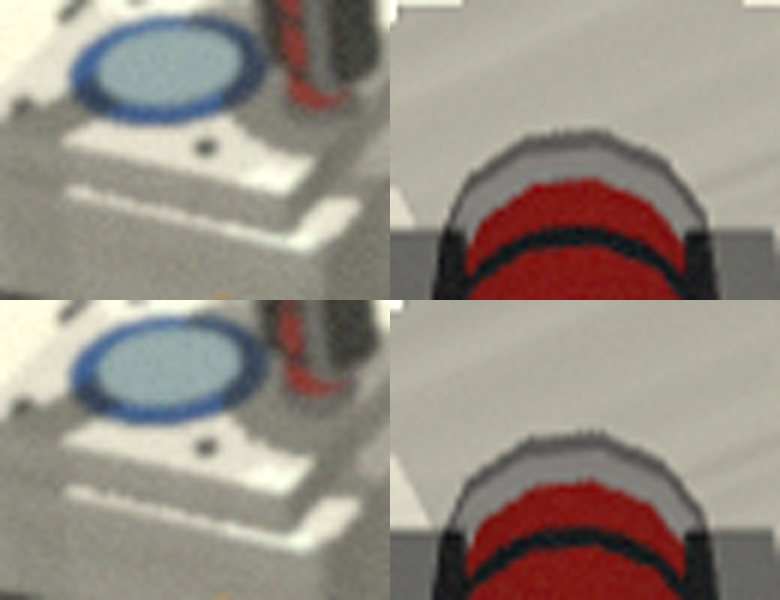

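>>> drive_tool --deltas '[{"hand": 0, "offset": [0, 0, -0.3], "angular": [0, 0, 0]}, {"hand": 0, "offset": [0, 0, -0.5], "angular": [0, 0, 0]}, {"hand": 0, "offset": [0, 0, -0.7], "angular": [0, 0, 0]}, {"hand": 0, "offset": [0, 0, -0.8], "angular": [0, 0, 0]}, {"hand": 0, "offset": [0, 0, -0.8], "angular": [0, 0, 0]}, {"hand": 0, "offset": [0, 0, -0.8], "angular": [0, 0, 0]}, {"hand": 0, "offset": [0, 0, -0.8], "angular": [0, 0, 0]}, {"hand": 0, "offset": [0, 0, -0.8], "angular": [0, 0, 0]}]'

```text
time: 15.28
tool_pos: [0.5518, 0.057, 0.0792]
tcp_rot: [0.0, 3.139, -0.0]
wrist_force: [-0.3, -1.6, 16.3]
width: 0.207
```

Run:
```python
from h import *
import pickle
c0=pickle.load(open("c0.pkl","rb"))
T=bot.read_camera("top");S=bot.read_camera("side")
for n,c,bx in(("side",S,[(325,135,45,80),(145,255,40,45),(320,260,30,45)]),("top",T,[(285,115,35,45),(270,310,22,22)])):
    for x,y,w,h in bx:
        d=cv2.absdiff(c["frame"],c0[n]["frame"])[y:y+h,x:x+w];print(n,(x,y),d.mean().round(1),cv2.phaseCorrelate(*[cv2.cvtColor(f["frame"][y:y+h,x:x+w],cv2.COLOR_BGR2GRAY).astype(np.float32) for f in(c0[n],c)]))
s=bot.read_state();print(s["tool_pos"],s["wrist_force"],s["width"])
print(bot.finish_job())
```

```text
side (325, 135) 9.1 ((0.5244661787334337, -0.03095748703326251), 0.9749051732487148)
side (145, 255) 22.6 ((-0.004801150424015077, 0.41761587992259663), 0.6855052407582601)
side (320, 260) 10.9 ((0.02059415688913191, 0.42725497883669306), 0.8900981148967037)
top (285, 115) 11.2 ((0.022232403621110564, 0.4378820264984533), 0.9771113339765573)
top (270, 310) 10.0 ((0.07463664128571068, -0.08282094056638911), 0.9582396965059969)
[0.55181663 0.05706054 0.07921402] [-0.71076156 -2.57620978 16.24385048] 0.20768599809263313
the job is handed in; nothing more can be done
None
```

The lid is down on its seal and the red pin is pushed through the lid's hole into the lower half until its collar bears on the lid. I handed the job in while still gripping the pin and pressing down. I used the larger red pin from the stand and left the small one beside the stand alone.

Last checks:
- **Push:** the wrist read about 16 N upward at hand-in, at about 15 s on the clock.
- **Collar height:** worked out from the grasp height, the collar's underside sits at about 66 mm. That matches a fully shut lid.
- **Lid angle:** in the side view the gap between lid and block does not widen toward the free end, so the lid reads as shut (about 0 to 0.01 rad).
- **Other objects:** the bottle, vial and blue pin moved by 0.5 pixel or less in the camera views, so they appear undisturbed.

**Disagreement:** the lid should spring back to about 0.05 rad when let go. I did not see that, either after my first push or when I lifted the pin 5 mm as a test. It looked just as shut with no push on it. I can't explain this, and it leaves some doubt about my visual reading of the lid angle.

One push briefly reached about 25 N before I eased off.

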